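# Sweep the loose bottle caps into the catch pan

## Task

Three loose screw caps of lab bottles lie about on the steel bench. Sweep all three along the bench with the fingertips, in through the open side of the grey catch pan, until each lies on its floor, past the sloping lip; push them only, do not lift them. Leave the jar, the brass weight and everything else standing where it is, and finish clear of everything.

Things in the scene. Friction and masses are not known exactly. Their poses are not given: they have to be found in the camera images.
- pan: grey catch pan like a dustpan, fixed, 161 mm deep (x) and 214 mm wide (y), left of the caps, mouth roughly to the robot's right. Origin under its middle on the bench; x points from the mouth inwards, y across. The mouth is at x = -80 mm; a lip slopes up to x = -56 mm, then a floor 2 mm above the bench. Other sides: walls 28 mm high, inner faces at x = 74, y = +-100 mm; stub handle behind
- cap1: blue ribbed screw cap of a lab bottle lying mouth down on the bench, a disc of 36 mm diameter and 22 mm height, 15 g; origin under its middle. Starts nearest the robot, to the right of the pan.
- cap2: blue ribbed screw cap of a lab bottle lying mouth down on the bench, a disc of 36 mm diameter and 22 mm height, 15 g; origin under its middle. Starts farthest from the robot, to the right of the pan.
- cap3: blue ribbed screw cap of a lab bottle lying mouth down on the bench, a disc of 36 mm diameter and 22 mm height, 15 g; origin under its middle. Starts between the pan's mouth and the small standing things.
- jar: bystander: standing amber jar with black cap, 30 mm diameter, 50 mm tall; origin under its middle. Stands among the caps
- weight: bystander: standing brass weight with a knob on top, 30 mm diameter, 45 mm tall; origin under its middle. Stands among the caps
- pipette: bystander: black and white hand pipette lying to the right of the caps, 255 mm long, 26 mm thick; its x axis runs along it from grip to tip, origin under the front end of the grip
Things that resemble listed ones, but are neither listed nor needed, are in the scene too. What is shaped like the cap1 but pink is not meant. What is shaped like the cap3 but purple is not meant.

How it is judged:
By the outcome, as a careful person would: the job done as asked, in the order asked, and still so for the second after the job is handed in, with the robot touching nothing.
It also fails if it takes over 61 s, if anything falls off the work surface, if the arm or the gripper's body presses on something with over 40 N, if the wrist force passes 120 N, or if a joint passes its speed limit or range.

## Robot

A 7-joint arm with a two-finger parallel gripper is mounted at the origin on the work surface. World frame = base frame: x ahead of the robot, y to its left, z up, the work surface at z = 0. Lengths are in m, angles in rad, forces in N, time in s.
With the tool pointing down it reaches from about 0.425 to 0.925 m from the base axis. Payload 6.8 kg.
Tool frame: the origin (TCP) lies midway between the tips of the shut fingers; the grasp point (between the pads) lies 19 mm behind it; z points along the fingers, y is the line along which they close (so a half turn about z gives the same grasp; the last joint's range is limited). The gripper opens to 85 mm and grips with 20 to 120 N. Pads are 22 mm wide; open, the fingers measure 114 mm over their backs; the gripper's body (76 mm by 85 mm) begins 54 mm behind the grasp point. The pads swing forward as they close: fully open they stand 13 mm farther back than shut.
Start: joints at [1.211, 0.477, 0.022, 1.555, -0.011, 1.109, -0.083], TCP at [0.168, -0.654, 0.231] pointing down, gripper open.
Joint ranges: [-2.96, 2.96], [-0.34, 2.1], [-1.41, 1.46], [0.24, 2.44], [-1.37, 4.51], [0.17, 1.92], [-2.96, 2.96]. Speed limits (rad/s): [2.39, 2.39, 3.14, 3.14, 3.14, 3.14, 3.14].

## Interface

Orientations are given as a unit quaternion [w, x, y, z].
In Python, from station import bot gives the robot as it stands.
- The arm moves only by the tool jog_arm, never from a script. Its argument "rows" is a list of rows, each an object of numbers: "fingers": the finger opening in mm, from 0 to 85.4; "x", "y", "z": the shift along the tool's x, y, z in mm; "ax", "ay", "az": the turn, a rotation vector about the tool's x, y, z in degrees. A call has exactly 8 rows; each row shifts and turns the commanded pose from where the row before left it, along the tool's axes as they then stand; what a row does not reach is not made up. A row lasts 1/10 s, in which the tool goes at most 50 mm and 8.59 degrees, less where a joint would pass 70% of its speed; a pose out of reach is approached as far as the arm can. A call with a gripper value outside its range is refused whole. The fingers move at their own pace and stop on an object; "force" is the grip in N (left out, the last holds). Time passes only in rows, so rows that do not move let the fingers close, or fill a call up. It gives the time, the measured TCP pose, the force, the opening and the grip force at its end, in the units of the state.
- bot.get_obs(): the state, without advancing time (a new reading comes with each control period).
- bot.read_camera(name): name is "scene" or "side" or "wrist"; returns a dict with "pixels" (420x560x3 uint8, red, green, blue), "vertical_fov" (degrees; the focal length in pixels is half the picture's height over the tangent of half this angle, whatever the lens; pixels are square), "cx", "cy" (the principal point, pixels), "dist_coeffs" ([k1, k2, p1, p2, k3] as OpenCV has them; the pictures are not rectified), "world_from_camera" (4x4, takes a point from camera to world coordinates). Camera axes: x right, y down, z forward; pixel columns grow to the right and rows downward; lengths in m; the calibration is good to about 2 mm. A picture is of the moment at which its call begins. There is no depth.
- bot.hand_in(): hands the job in; it is judged then, once.
The state is a dict: "t": time; "q": joint angles; "joint_vel": joint speeds; "joint_torque": joint torques, N m; "eef_pos": TCP position; "tool_rot": TCP orientation; "contact_force": force on the tool from outside, world axes, zero at the start; "torque": the same for the moment, N m; "gripper_width": opening from 0.0 (shut) to 1.0 (fully open); "grasp_force": force on a finger pad.
Only numpy, scipy, OpenCV 4.12 (cv2) and the standard library are available. Lean on these libraries where they do the work, as an engineer would, in place of code of your own. Each camera call takes 0.05 s, during which the arm holds its last target. There are 200 camera calls.

## Working session

There is one attempt and no reset: what is moved stays moved. The work goes in short steps, Python scripts to look and compute and a tool call to move; the robot and the scene stay as the last step left them, time stands still between calls to the robot, and variables do not carry over. Pictures are saved under pics/ and viewed, at most 10 in all, crops included, and the job is handed in when it is done.

Besides the shell and the picture viewer there is one more tool, called as name(argument=value, ...) on one line, values as JSON. jog_arm: Moves the arm, as the interface text tells. Its arguments: {"type":"object","properties":{"rows":{"type":"array","items":{"type":"object","properties":{"fingers":{"type":"number"},"x":{"type":"number"},"y":{"type":"number"},"z":{"type":"number"},"ax":{"type":"number"},"ay":{"type":"number"},"az":{"type":"number"}}}},"force":{"type":"number"}},"required":["rows"]}

```bash
mkdir -p pics; cat > h.py <<'E'
from station import bot
import numpy as np, cv2
def K(c):
    h=c["pixels"].shape[0]; f=h/2/np.tan(np.radians(c["vertical_fov"])/2)
    return np.array([[f,0,c["cx"]],[0,f,c["cy"]],[0,0,1]])
def ray(c,uv,z):
    uv=np.array(uv,float).reshape(-1,1,2)
    n=cv2.undistortPoints(uv,K(c),np.array(c["dist_coeffs"],float)).reshape(-1,2)
    T=np.array(c["world_from_camera"]); d=np.c_[n,np.ones(len(n))]@T[:3,:3].T; o=T[:3,3]
    return o+d*((z-o[2])/d[:,2])[:,None]
E
python3 - <<'E'
from h import *
print(bot.get_obs())
a=[]
for n in("scene","side"):
    c=bot.read_camera(n); cv2.imwrite(f"pics/{n}0.png",c["pixels"][...,::-1]); np.save(f"{n}.npy",c,allow_pickle=True)
    print(n,c["vertical_fov"],np.round(c["world_from_camera"],3).tolist())
E
```

```text
{'t': 0.0, 'q': array([ 1.21091942,  0.47780757,  0.02235833,  1.55645066, -0.01150451,
        1.1093012 , -0.08304351]), 'joint_vel': array([-0.00141337, -0.002281  ,  0.00137371,  0.00093272,  0.0025392 ,
        0.00218625,  0.00022816]), 'joint_torque': array([ 5.57537132e-04, -5.96438920e+01,  1.60790998e+00, -2.81190044e+01,
        1.24860794e-02,  9.21176921e-03, -4.13003050e-06]), 'eef_pos': array([ 0.16798733, -0.65315022,  0.23032141]), 'tool_rot': array([-9.00310980e-04,  9.92082349e-01,  1.25585703e-01, -1.85249154e-04]), 'contact_force': array([-0.97829716,  1.08038909, -0.74342071]), 'torque': array([-0.03514072, -0.00070706, -0.0053804 ]), 'grasp_force': 0.0, 'gripper_width': 0.9993200318860006}
scene 55.70365134500245 [[-0.579, 0.7, -0.419, 0.85], [0.815, 0.493, -0.303, 0.176], [-0.006, -0.517, -0.856, 0.677], [0.0, 0.0, 0.0, 1.0]]
side 44.33217424565274 [[0.969, -0.175, 0.172, 0.344], [-0.245, -0.676, 0.695, -0.761], [-0.005, -0.716, -0.698, 0.794], [0.0, 0.0, 0.0, 1.0]]
```

View pics/scene0.png

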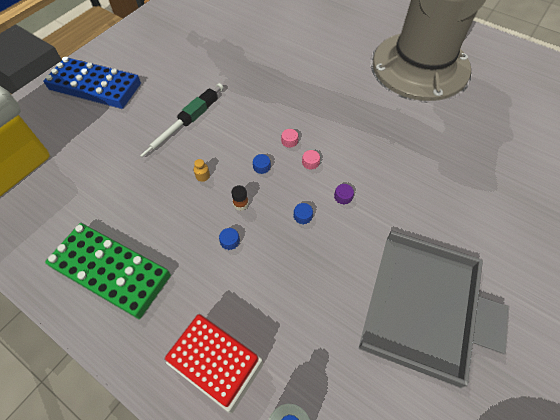

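View pics/side0.png

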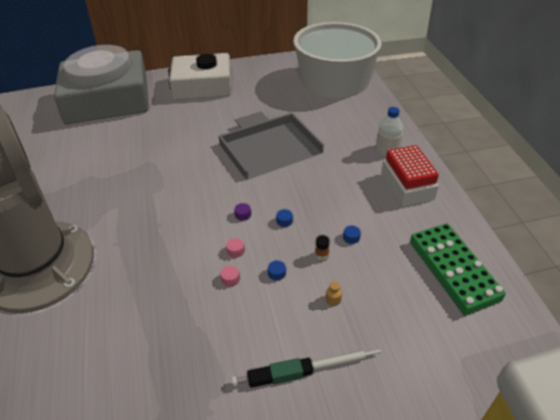

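The scene picture shows the blue caps at about (262,163), (303,212) and (229,238). The jar is at (240,195), the weight at (201,170), the pink caps at (290,137) and (311,159), the purple cap at (344,193), and the pan has its mouth edge from (391,230) to (361,349). The side view agrees with this.

```bash
python3 - <<'E'
from h import *
P={}
for n in("scene","side"):
    c=np.load(f"{n}.npy",allow_pickle=True).item(); hsv=cv2.cvtColor(c["pixels"],cv2.COLOR_RGB2HSV)
    for nm,lo,hi in(("blue",(105,150,60),(125,255,255)),("purple",(130,100,50),(155,255,255)),("pink",(160,70,120),(179,200,255))):
        m=cv2.inRange(hsv,lo,hi); k,_,st,ce=cv2.connectedComponentsWithStats(m)
        for i in range(1,k):
            if 80<st[i,4]<900: print(n,nm,st[i,4],ce[i].round(),ray(c,ce[i],.014)[0].round(3)[:2])
c=np.load("scene.npy",allow_pickle=True).item()
print("pan mouth base corners",ray(c,[[391,230],[361,349]],0.01).round(3).tolist())
print("pan back top",ray(c,[[481,256],[466,384]],0.028).round(3).tolist())
print("pan mouth side walls top",ray(c,[[391,228],[362,346]],0.028).round(3).tolist())
print("jar top,weight top",ray(c,[[239,190]],.05).round(3),ray(c,[[200,163]],.043).round(3))
print("pip",ray(c,[[222,88],[145,154],[190,108]],.013).round(3).tolist())
print("rack green",ray(c,[[80,224],[168,268],[140,316],[47,262]],.03).round(3).tolist(), "red",ray(c,[[200,316],[261,362],[226,405],[166,355]],.05).round(3).tolist())
c=np.load("side.npy",allow_pickle=True).item()
print("side jar,weight top",ray(c,[[322,241]],.05).round(3),ray(c,[[335,286]],.043).round(3))
print("side pan top: 4corners",ray(c,[[219,139],[240,174],[323,148],[303,118]],.028).round(3).tolist())
E
```

```text
scene blue 118 [6. 3.] [ 0.439 -1.036]
scene blue 270 [261. 163.] [ 0.472 -0.139]
scene blue 317 [303. 213.] [ 0.521 -0.003]
scene blue 338 [229. 238.] [ 0.644 -0.085]
scene purple 315 [344. 194.] [0.438 0.038]
scene pink 270 [289. 138.] [ 0.382 -0.13 ]
scene pink 293 [311. 159.] [ 0.404 -0.061]
side blue 197 [284. 218.] [ 0.519 -0.004]
side blue 211 [351. 234.] [ 0.643 -0.086]
side blue 244 [276. 270.] [ 0.471 -0.139]
side purple 205 [242. 211.] [0.436 0.037]
side pink 212 [235. 245.] [ 0.405 -0.055]
side pink 241 [230. 273.] [ 0.382 -0.126]
pan mouth base corners [[0.454, 0.15, 0.01], [0.673, 0.208, 0.01]]
pan back top [[0.42, 0.302, 0.028], [0.631, 0.357, 0.028]]
pan mouth side walls top [[0.461, 0.149, 0.028], [0.673, 0.206, 0.028]]
jar top,weight top [[ 0.566 -0.119  0.05 ]] [[ 0.557 -0.224  0.043]]
pip [[0.348, -0.345, 0.013], [0.592, -0.353, 0.013], [0.439, -0.364, 0.013]]
rack green [[0.783, -0.32, 0.03], [0.753, -0.129, 0.03], [0.839, -0.109, 0.03], [0.866, -0.308, 0.03]] red [[0.786, -0.023, 0.05], [0.785, 0.095, 0.05], [0.858, 0.088, 0.05], [0.858, -0.026, 0.05]]
side jar,weight top [[ 0.568 -0.12   0.05 ]] [[ 0.561 -0.226  0.043]]
side pan top: 4corners [[0.425, 0.292, 0.028], [0.452, 0.145, 0.028], [0.665, 0.191, 0.028], [0.652, 0.327, 0.028]]
```

```bash
cat >> h.py <<'E'
from scipy.spatial.transform import Rotation as R
def pose():
    o=bot.get_obs(); q=o["tool_rot"]; X=R.from_quat([q[1],q[2],q[3],q[0]]).as_matrix()
    return o, np.array(o["eef_pos"]), np.degrees(np.arctan2(X[1,0],X[0,0]))
def plan(*wps):   # (x,y,z,yaw deg,rows): straight pieces, rows in tool axes (tool down)
    o,p,y=pose(); print("t",round(o["t"],2),"p",p.round(4),"yaw",round(y,1))
    for w in wps:
        n=w[4]; d=(np.array(w[:3])-p)/n; dy=((w[3]-y+180)%360-180)/n
        for i in range(n):
            a=np.radians(y); c,s=np.cos(a),np.sin(a)
            print(f"x {1e3*(c*d[0]+s*d[1]):.1f} y {1e3*(s*d[0]-c*d[1]):.1f} z {-1e3*d[2]:.1f} az {-dy:.1f}"); y+=dy
        p=np.array(w[:3])
E
python3 -c "
from h import *
plan((.525,-.050,.12,96,16))"
```

```text
t 0.1 p [ 0.168  -0.6532  0.2304] yaw 14.4
x 31.0 y -31.0 z 6.9 az -5.1
x 33.6 y -28.1 z 6.9 az -5.1
x 36.0 y -25.0 z 6.9 az -5.1
x 38.1 y -21.7 z 6.9 az -5.1
x 39.8 y -18.2 z 6.9 az -5.1
x 41.3 y -14.6 z 6.9 az -5.1
x 42.4 y -10.9 z 6.9 az -5.1
x 43.2 y -7.1 z 6.9 az -5.1
x 43.7 y -3.2 z 6.9 az -5.1
x 43.8 y 0.7 z 6.9 az -5.1
x 43.6 y 4.6 z 6.9 az -5.1
x 43.0 y 8.5 z 6.9 az -5.1
x 42.1 y 12.2 z 6.9 az -5.1
x 40.8 y 15.9 z 6.9 az -5.1
x 39.2 y 19.5 z 6.9 az -5.1
x 37.3 y 22.9 z 6.9 az -5.1
```

jog_arm(rows=[{"fingers": 24, "x": 31, "y": -31, "z": 5, "az": -5}, {"fingers": 24, "x": 33, "y": -28, "z": 7, "az": -5}, {"fingers": 24, "x": 36, "y": -25, "z": 7, "az": -5}, {"fingers": 24, "x": 38, "y": -22, "z": 7, "az": -5}, {"fingers": 24, "x": 40, "y": -18, "z": 7, "az": -5}, {"fingers": 24, "x": 41, "y": -15, "z": 7, "az": -5}, {"fingers": 24, "x": 42, "y": -11, "z": 7, "az": -5}, {"fingers": 24, "x": 43, "y": -7, "z": 7, "az": -5}])

```text
invalid input
```

jog_arm(rows=[{"fingers": 24, "x": 44, "y": -3, "z": 7, "az": -5}, {"fingers": 24, "x": 44, "y": 1, "z": 7, "az": -5}, {"fingers": 24, "x": 43, "y": 4, "z": 7, "az": -5}, {"fingers": 24, "x": 43, "y": 8, "z": 7, "az": -5}, {"fingers": 24, "x": 42, "y": 12, "z": 7, "az": -5}, {"fingers": 24, "x": 41, "y": 16, "z": 7, "az": -5}, {"fingers": 24, "x": 39, "y": 19, "z": 7, "az": -5}, {"fingers": 24, "x": 37, "y": 23, "z": 7, "az": -5}])

```text
invalid input
```

```bash
python3 -c "
from h import *
plan((.525,-.050,.06,96,4),(.525,-.050,.012,96,4)); print(bot.get_obs()['gripper_width'])
c=bot.read_camera('wrist'); cv2.imwrite('pics/w1.png',c['pixels'][...,::-1])
hsv=cv2.cvtColor(c['pixels'],cv2.COLOR_RGB2HSV); m=cv2.inRange(hsv,(105,150,60),(125,255,255)); k,_,st,ce=cv2.connectedComponentsWithStats(m)
for i in range(1,k):
  if st[i,4]>150: print(st[i],ce[i].round(),ray(c,ce[i],.02)[0].round(4))"
```

```text
t 0.1 p [ 0.168  -0.6532  0.2304] yaw 14.4
x 124.0 y -123.8 z 42.6 az -20.4
x 159.4 y -72.8 z 42.6 az -20.4
x 174.8 y -12.7 z 42.6 az -20.4
x 168.2 y 49.0 z 42.6 az -20.4
x 0.0 y 0.0 z 12.0 az 0.0
x 0.0 y 0.0 z 12.0 az 0.0
x 0.0 y 0.0 z 12.0 az 0.0
x 0.0 y 0.0 z 12.0 az 0.0
0.9979222519823463
```

View pics/w1.png

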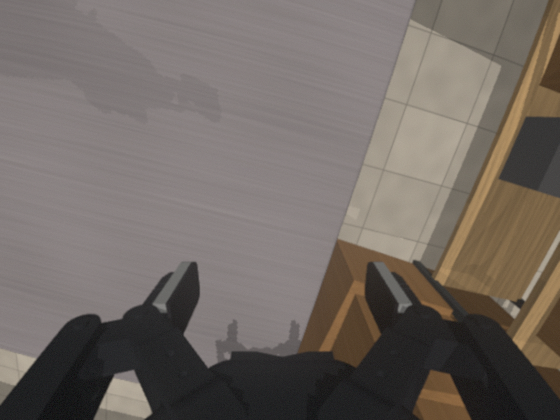

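The wrist view shows only empty bench with the fingers open, because the moves were refused. I'll retry with every key filled in.

jog_arm(rows=[{"fingers": 24, "x": 31, "y": -31, "z": 5, "ax": 0, "ay": 0, "az": -5}, {"fingers": 24, "x": 33, "y": -28, "z": 7, "ax": 0, "ay": 0, "az": -5}, {"fingers": 24, "x": 36, "y": -25, "z": 7, "ax": 0, "ay": 0, "az": -5}, {"fingers": 24, "x": 38, "y": -22, "z": 7, "ax": 0, "ay": 0, "az": -5}, {"fingers": 24, "x": 40, "y": -18, "z": 7, "ax": 0, "ay": 0, "az": -5}, {"fingers": 24, "x": 41, "y": -15, "z": 7, "ax": 0, "ay": 0, "az": -5}, {"fingers": 24, "x": 42, "y": -11, "z": 7, "ax": 0, "ay": 0, "az": -5}, {"fingers": 24, "x": 43, "y": -7, "z": 7, "ax": 0, "ay": 0, "az": -5}])

```text
t: 0.95
eef_pos: [0.3474, -0.3519, 0.1771]
tool_rot: [0.0, 0.889, 0.459, -0.0]
contact_force: [0.7, -0.7, 0.1]
gripper_width: 0.285
grasp_force: 0.0
```

jog_arm(rows=[{"fingers": 24, "x": 44, "y": -3, "z": 7, "ax": 0, "ay": 0, "az": -5}, {"fingers": 24, "x": 44, "y": 1, "z": 7, "ax": 0, "ay": 0, "az": -5}, {"fingers": 24, "x": 43, "y": 4, "z": 7, "ax": 0, "ay": 0, "az": -5}, {"fingers": 24, "x": 43, "y": 8, "z": 7, "ax": 0, "ay": 0, "az": -5}, {"fingers": 24, "x": 42, "y": 12, "z": 7, "ax": 0, "ay": 0, "az": -5}, {"fingers": 24, "x": 41, "y": 16, "z": 7, "ax": 0, "ay": 0, "az": -5}, {"fingers": 24, "x": 39, "y": 19, "z": 7, "ax": 0, "ay": 0, "az": -5}, {"fingers": 24, "x": 37, "y": 23, "z": 7, "ax": 0, "ay": 0, "az": -5}])

```text
t: 1.75
eef_pos: [0.5308, -0.0544, 0.1209]
tool_rot: [0.0, 0.678, 0.735, -0.0]
contact_force: [0.4, -1.4, 0.5]
gripper_width: 0.282
grasp_force: 0.0
```

```bash
python3 -c "
from h import *
plan((.525,-.050,.07,96,3),(.525,-.050,.010,96,3))
c=bot.read_camera('wrist'); cv2.imwrite('pics/w2.png',c['pixels'][...,::-1])
hsv=cv2.cvtColor(c['pixels'],cv2.COLOR_RGB2HSV); m=cv2.inRange(hsv,(105,150,60),(125,255,255)); k,_,st,ce=cv2.connectedComponentsWithStats(m)
for i in range(1,k):
  if st[i,4]>150: print(st[i],ce[i].round(),ray(c,ce[i],.02)[0].round(4))"
```

```text
t 1.75 p [ 0.5308 -0.0544  0.1209] yaw 94.6
x 1.6 y -1.8 z 17.0 az -0.5
x 1.6 y -1.8 z 17.0 az -0.5
x 1.6 y -1.8 z 17.0 az -0.5
x 0.0 y 0.0 z 20.0 az -0.0
x 0.0 y 0.0 z 20.0 az -0.0
x 0.0 y 0.0 z 20.0 az -0.0
[ 255  129   41   42 1318] [275. 150.] [ 0.5211 -0.0035  0.02  ]
[383 234  35  33 897] [400. 250.] [ 0.6445 -0.0858  0.02  ]
[198 272  30  28 580] [211. 284.] [ 0.4687 -0.1363  0.02  ]
```

View pics/w2.png

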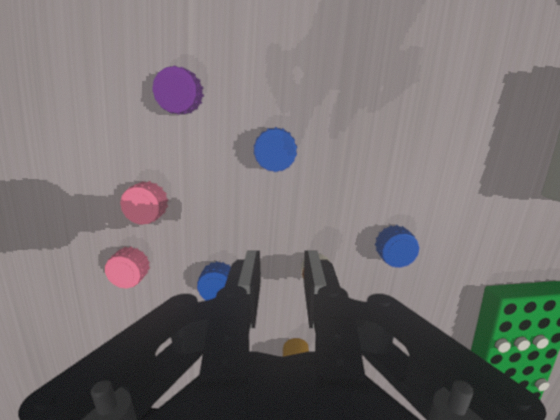

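The wrist view shows cap3 at (275,150), cap2 at (400,250) and cap1 at (211,284), matching the earlier measurement. The way from cap3 to the pan is clear.

jog_arm(rows=[{"fingers": 24, "x": 5, "y": -5, "z": 37, "ax": 0, "ay": 0, "az": -1.5}, {"fingers": 24, "x": 0, "y": 0, "z": 37, "ax": 0, "ay": 0, "az": 0}, {"fingers": 24, "x": 0, "y": 0, "z": 36, "ax": 0, "ay": 0, "az": 0}, {"fingers": 24, "x": 0, "y": 0, "z": 0, "ax": 0, "ay": 0, "az": 0}, {"fingers": 24, "x": 10, "y": 0, "z": 0, "ax": 0, "ay": 0, "az": 0}, {"fingers": 24, "x": 15, "y": 0, "z": 0, "ax": 0, "ay": 0, "az": 0}, {"fingers": 24, "x": 15, "y": 0, "z": 0, "ax": 0, "ay": 0, "az": 0}, {"fingers": 24, "x": 15, "y": 0, "z": 0, "ax": 0, "ay": 0, "az": 0}])

```text
t: 2.6
eef_pos: [0.52, 0.0056, 0.0128]
tool_rot: [0.001, 0.669, 0.743, 0.001]
contact_force: [0.1, 0.1, 0.1]
gripper_width: 0.284
grasp_force: 0.2
```

```bash
python3 -c "
from h import *
plan((.493,.246,.010,96,14))
c=bot.read_camera('wrist'); cv2.imwrite('pics/w3.png',c['pixels'][...,::-1])"
```

```text
t 2.6 p [0.52   0.0056 0.0128] yaw 96.0
x 17.3 y -0.1 z 0.2 az -0.0
x 17.3 y -0.1 z 0.2 az -0.0
x 17.3 y -0.1 z 0.2 az -0.0
x 17.3 y -0.1 z 0.2 az -0.0
x 17.3 y -0.1 z 0.2 az -0.0
x 17.3 y -0.1 z 0.2 az -0.0
x 17.3 y -0.1 z 0.2 az -0.0
x 17.3 y -0.1 z 0.2 az -0.0
x 17.3 y -0.1 z 0.2 az -0.0
x 17.3 y -0.1 z 0.2 az -0.0
x 17.3 y -0.1 z 0.2 az -0.0
x 17.3 y -0.1 z 0.2 az -0.0
x 17.3 y -0.1 z 0.2 az -0.0
x 17.3 y -0.1 z 0.2 az -0.0
```

View pics/w3.png

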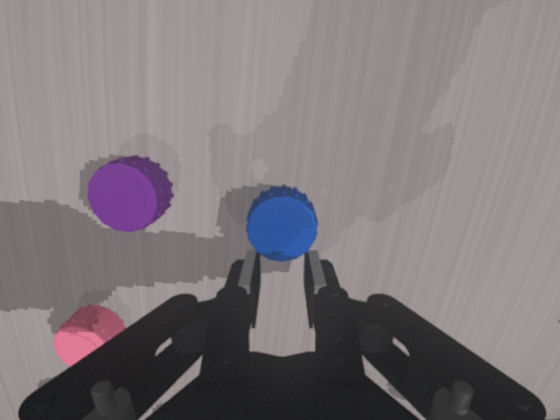

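Cap3 sits centred in the finger cradle at (283,222), and the purple cap at (130,195) is well off to the side. I'll push on into the pan.

jog_arm(rows=[{"fingers": 24, "x": 17, "y": 0, "z": 0, "ax": 0, "ay": 0, "az": 0}, {"fingers": 24, "x": 17, "y": 0, "z": 0, "ax": 0, "ay": 0, "az": 0}, {"fingers": 24, "x": 17, "y": 0, "z": 0, "ax": 0, "ay": 0, "az": 0}, {"fingers": 24, "x": 17, "y": 0, "z": 0, "ax": 0, "ay": 0, "az": 0}, {"fingers": 24, "x": 17, "y": 0, "z": 0, "ax": 0, "ay": 0, "az": 0}, {"fingers": 24, "x": 17, "y": 0, "z": 0, "ax": 0, "ay": 0, "az": 0}, {"fingers": 24, "x": 17, "y": 0, "z": 0, "ax": 0, "ay": 0, "az": 0}, {"fingers": 24, "x": 17, "y": 0, "z": 0, "ax": 0, "ay": 0, "az": 0}])

```text
t: 3.45
eef_pos: [0.5052, 0.1401, 0.0119]
tool_rot: [0.0, 0.669, 0.743, 0.0]
contact_force: [0.3, 0.1, 0.1]
gripper_width: 0.281
grasp_force: 0.2
```

jog_arm(rows=[{"fingers": 24, "x": 17, "y": 0, "z": 0, "ax": 0, "ay": 0, "az": 0}, {"fingers": 24, "x": 17, "y": 0, "z": 0, "ax": 0, "ay": 0, "az": 0}, {"fingers": 24, "x": 17, "y": 0, "z": 0, "ax": 0, "ay": 0, "az": 0}, {"fingers": 24, "x": 17, "y": 0, "z": 0, "ax": 0, "ay": 0, "az": 0}, {"fingers": 24, "x": 17, "y": 0, "z": 0, "ax": 0, "ay": 0, "az": 0}, {"fingers": 24, "x": 13, "y": 0, "z": 0, "ax": 0, "ay": 0, "az": 0}, {"fingers": 24, "x": 7, "y": 0, "z": 0, "ax": 0, "ay": 0, "az": 0}, {"fingers": 24, "x": 0, "y": 0, "z": 0, "ax": 0, "ay": 0, "az": 0}])

```text
t: 4.25
eef_pos: [0.4941, 0.2445, 0.0116]
tool_rot: [-0.0, 0.669, 0.743, 0.0]
contact_force: [-1.0, 0.4, -0.4]
gripper_width: 0.281
grasp_force: 0.0
```

```bash
python3 -c "
from h import *
_,p,_=pose(); plan((p[0],p[1],.10,96,3),(.4615,-.187,.10,78,14),(.4615,-.187,.011,78,4))
c=bot.read_camera('wrist'); cv2.imwrite('pics/w4.png',c['pixels'][...,::-1])
hsv=cv2.cvtColor(c['pixels'],cv2.COLOR_RGB2HSV); m=cv2.inRange(hsv,(105,150,60),(125,255,255)); k,_,st,ce=cv2.connectedComponentsWithStats(m)
for i in range(1,k):
  if st[i,4]>150: print(st[i],ray(c,ce[i],.02)[0].round(4))"
```

```text
t 4.25 p [0.4941 0.2445 0.0116] yaw 96.0
x 0.0 y 0.0 z -29.5 az 0.0
x 0.0 y 0.0 z -29.5 az 0.0
x 0.0 y 0.0 z -29.5 az 0.0
x -30.4 y -5.5 z -0.0 az 1.3
x -30.5 y -4.9 z -0.0 az 1.3
x -30.6 y -4.2 z -0.0 az 1.3
x -30.7 y -3.5 z -0.0 az 1.3
x -30.8 y -2.8 z -0.0 az 1.3
x -30.8 y -2.1 z -0.0 az 1.3
x -30.9 y -1.4 z -0.0 az 1.3
x -30.9 y -0.7 z -0.0 az 1.3
x -30.9 y -0.0 z -0.0 az 1.3
x -30.9 y 0.7 z -0.0 az 1.3
x -30.9 y 1.4 z -0.0 az 1.3
x -30.8 y 2.1 z -0.0 az 1.3
x -30.8 y 2.8 z -0.0 az 1.3
x -30.7 y 3.4 z -0.0 az 1.3
x 0.0 y 0.0 z 22.3 az -0.0
x 0.0 y 0.0 z 22.3 az -0.0
x 0.0 y 0.0 z 22.3 az -0.0
x 0.0 y 0.0 z 22.3 az -0.0
[ 246  186   72   75 4112] [0.4913 0.2711 0.02  ]
```

View pics/w4.png

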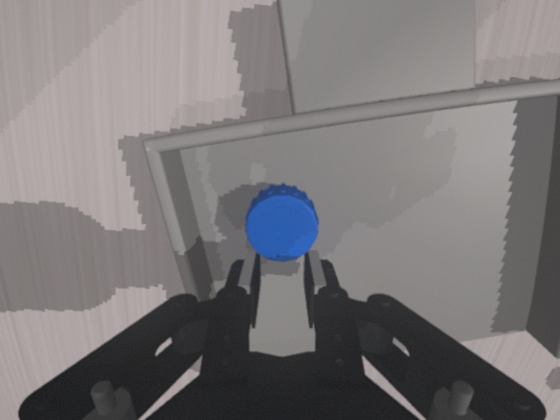

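Cap3 is on the pan floor at (283,222), at world (0.491, 0.271). Next I lift and travel to behind cap1.

jog_arm(rows=[{"fingers": 24, "x": -6, "y": 0, "z": -10, "ax": 0, "ay": 0, "az": 0}, {"fingers": 24, "x": 0, "y": 0, "z": -40, "ax": 0, "ay": 0, "az": 0}, {"fingers": 24, "x": 0, "y": 0, "z": -40, "ax": 0, "ay": 0, "az": 0}, {"fingers": 24, "x": -40, "y": -7, "z": 0, "ax": 0, "ay": 0, "az": 2}, {"fingers": 24, "x": -40, "y": -6, "z": 0, "ax": 0, "ay": 0, "az": 2}, {"fingers": 24, "x": -40, "y": -4, "z": 0, "ax": 0, "ay": 0, "az": 2}, {"fingers": 24, "x": -40, "y": -3, "z": 0, "ax": 0, "ay": 0, "az": 2}, {"fingers": 24, "x": -40, "y": -2, "z": 0, "ax": 0, "ay": 0, "az": 2}])

```text
t: 5.1
eef_pos: [0.4792, 0.0332, 0.102]
tool_rot: [0.0, 0.733, 0.68, -0.0]
contact_force: [1.2, -0.5, -0.1]
gripper_width: 0.279
grasp_force: 0.0
```

jog_arm(rows=[{"fingers": 24, "x": -40, "y": 0, "z": 0, "ax": 0, "ay": 0, "az": 2}, {"fingers": 24, "x": -40, "y": 1, "z": 0, "ax": 0, "ay": 0, "az": 2}, {"fingers": 24, "x": -40, "y": 2, "z": 0, "ax": 0, "ay": 0, "az": 2}, {"fingers": 24, "x": -40, "y": 4, "z": 0, "ax": 0, "ay": 0, "az": 2}, {"fingers": 24, "x": -40, "y": 4, "z": 0, "ax": 0, "ay": 0, "az": 0}, {"fingers": 24, "x": -25, "y": 3, "z": 0, "ax": 0, "ay": 0, "az": 0}, {"fingers": 24, "x": 0, "y": 0, "z": 0, "ax": 0, "ay": 0, "az": 0}, {"fingers": 24, "x": 0, "y": 0, "z": 0, "ax": 0, "ay": 0, "az": 0}])

```text
t: 5.9
eef_pos: [0.4594, -0.1896, 0.1017]
tool_rot: [0.0, 0.779, 0.628, -0.0]
contact_force: [0.3, 0.3, 0.5]
gripper_width: 0.285
grasp_force: 0.0
```

```bash
python3 -c "
from h import *
plan((.461,-.187,.10,78,2),(.461,-.187,.011,78,3),(.5285,.127,.011,78,1))"
```

```text
t 5.9 p [ 0.4594 -0.1896  0.1017] yaw 77.8
x 1.4 y 0.5 z 0.8 az -0.1
x 1.4 y 0.5 z 0.8 az -0.1
x 0.0 y 0.0 z 29.7 az -0.0
x 0.0 y 0.0 z 29.7 az -0.0
x 0.0 y 0.0 z 29.7 az -0.0
x 321.2 y 0.7 z -0.0 az -0.0
```

jog_arm(rows=[{"fingers": 24, "x": 2, "y": 1, "z": 30, "ax": 0, "ay": 0, "az": 0}, {"fingers": 24, "x": 0, "y": 0, "z": 30, "ax": 0, "ay": 0, "az": 0}, {"fingers": 24, "x": 0, "y": 0, "z": 30, "ax": 0, "ay": 0, "az": 0}, {"fingers": 24, "x": 0, "y": 0, "z": 0, "ax": 0, "ay": 0, "az": 0}, {"fingers": 24, "x": 10, "y": 0, "z": 0, "ax": 0, "ay": 0, "az": 0}, {"fingers": 24, "x": 15, "y": 0, "z": 0, "ax": 0, "ay": 0, "az": 0}, {"fingers": 24, "x": 15, "y": 0, "z": 0, "ax": 0, "ay": 0, "az": 0}, {"fingers": 24, "x": 15, "y": 0, "z": 0, "ax": 0, "ay": 0, "az": 0}])

```text
t: 6.7
eef_pos: [0.4747, -0.1314, 0.0134]
tool_rot: [0.001, 0.777, 0.629, 0.001]
contact_force: [-0.3, 1.0, -1.0]
gripper_width: 0.28
grasp_force: 0.0
```

```bash
cat >> h.py <<'E'
def blues():
    c=bot.read_camera('wrist'); hsv=cv2.cvtColor(c['pixels'],cv2.COLOR_RGB2HSV); m=cv2.inRange(hsv,(105,150,60),(125,255,255)); k,_,st,ce=cv2.connectedComponentsWithStats(m)
    for i in range(1,k):
        if st[i,4]>150: print(st[i],ray(c,ce[i],.02)[0].round(4))
    return c
E
python3 -c "
from h import *
plan((.549,.226,.010,78,16)); blues()"|uniq
```

```text
t 6.7 p [ 0.4747 -0.1314  0.0134] yaw 78.0
x 22.8 y -0.1 z 0.2 az -0.0
[538  89  22  64 985] [ 0.6169 -0.0825  0.02  ]
[ 248  191   69   69 3615] [ 0.4803 -0.1068  0.02  ]
```

Cap1 is centred in the cradle, so I push it in.

jog_arm(rows=[{"fingers": 24, "x": 18, "y": 0, "z": 0, "ax": 0, "ay": 0, "az": 0}, {"fingers": 24, "x": 18, "y": 0, "z": 0, "ax": 0, "ay": 0, "az": 0}, {"fingers": 24, "x": 18, "y": 0, "z": 0, "ax": 0, "ay": 0, "az": 0}, {"fingers": 24, "x": 18, "y": 0, "z": 0, "ax": 0, "ay": 0, "az": 0}, {"fingers": 24, "x": 18, "y": 0, "z": 0, "ax": 0, "ay": 0, "az": 0}, {"fingers": 24, "x": 18, "y": 0, "z": 0, "ax": 0, "ay": 0, "az": 0}, {"fingers": 24, "x": 18, "y": 0, "z": 0, "ax": 0, "ay": 0, "az": 0}, {"fingers": 24, "x": 18, "y": 0, "z": 0, "ax": 0, "ay": 0, "az": 0}])

```text
t: 7.55
eef_pos: [0.5043, 0.0092, 0.0131]
tool_rot: [0.001, 0.777, 0.629, 0.001]
contact_force: [-0.3, 0.2, -0.4]
gripper_width: 0.283
grasp_force: 0.2
```

jog_arm(rows=[{"fingers": 24, "x": 18, "y": 0, "z": 0, "ax": 0, "ay": 0, "az": 0}, {"fingers": 24, "x": 18, "y": 0, "z": 0, "ax": 0, "ay": 0, "az": 0}, {"fingers": 24, "x": 18, "y": 0, "z": 0, "ax": 0, "ay": 0, "az": 0}, {"fingers": 24, "x": 18, "y": 0, "z": 0, "ax": 0, "ay": 0, "az": 0}, {"fingers": 24, "x": 18, "y": 0, "z": 0, "ax": 0, "ay": 0, "az": 0}, {"fingers": 24, "x": 18, "y": 0, "z": 0, "ax": 0, "ay": 0, "az": 0}, {"fingers": 24, "x": 18, "y": 0, "z": 0, "ax": 0, "ay": 0, "az": 0}, {"fingers": 24, "x": 18, "y": 0, "z": 0, "ax": 0, "ay": 0, "az": 0}])

```text
t: 8.35
eef_pos: [0.5342, 0.1503, 0.0131]
tool_rot: [0.0, 0.777, 0.629, 0.001]
contact_force: [-0.1, 0.3, 0.5]
gripper_width: 0.284
grasp_force: 0.2
```

jog_arm(rows=[{"fingers": 24, "x": 17, "y": 0, "z": 0, "ax": 0, "ay": 0, "az": 0}, {"fingers": 24, "x": 17, "y": 0, "z": 0, "ax": 0, "ay": 0, "az": 0}, {"fingers": 24, "x": 17, "y": 0, "z": 0, "ax": 0, "ay": 0, "az": 0}, {"fingers": 24, "x": 12, "y": 0, "z": 0, "ax": 0, "ay": 0, "az": 0}, {"fingers": 24, "x": 7, "y": 0, "z": 0, "ax": 0, "ay": 0, "az": 0}, {"fingers": 24, "x": 0, "y": 0, "z": 0, "ax": 0, "ay": 0, "az": 0}, {"fingers": 24, "x": -6, "y": 0, "z": -10, "ax": 0, "ay": 0, "az": 0}, {"fingers": 24, "x": 0, "y": 0, "z": -40, "ax": 0, "ay": 0, "az": 0}])

```text
t: 9.15
eef_pos: [0.5436, 0.2075, 0.0585]
tool_rot: [-0.001, 0.778, 0.628, -0.005]
contact_force: [0.9, -0.7, -0.3]
gripper_width: 0.28
grasp_force: 0.0
```

```bash
python3 -c "
from h import *
_,p,_=pose(); plan((p[0],p[1],.10,78,1),(.651,-.136,.10,98,10))
c=blues()"
```

```text
t 9.15 p [0.5436 0.2075 0.0585] yaw 77.8
x 0.0 y 0.0 z -41.5 az -0.2
x -31.4 y 17.6 z -0.0 az -2.0
x -32.0 y 16.5 z -0.0 az -2.0
x -32.5 y 15.4 z -0.0 az -2.0
x -33.0 y 14.3 z -0.0 az -2.0
x -33.5 y 13.1 z -0.0 az -2.0
x -34.0 y 11.9 z -0.0 az -2.0
x -34.3 y 10.7 z -0.0 az -2.0
x -34.7 y 9.5 z -0.0 az -2.0
x -35.0 y 8.3 z -0.0 az -2.0
x -35.3 y 7.1 z -0.0 az -2.0
[ 151  133   63   58 2752] [0.493  0.2706 0.02  ]
[ 258  153   55   57 2420] [0.5536 0.2441 0.02  ]
```

jog_arm(rows=[{"fingers": 24, "x": 0, "y": 0, "z": -42, "ax": 0, "ay": 0, "az": 0}, {"fingers": 24, "x": -31, "y": 18, "z": 0, "ax": 0, "ay": 0, "az": -2}, {"fingers": 24, "x": -32, "y": 17, "z": 0, "ax": 0, "ay": 0, "az": -2}, {"fingers": 24, "x": -32, "y": 15, "z": 0, "ax": 0, "ay": 0, "az": -2}, {"fingers": 24, "x": -33, "y": 14, "z": 0, "ax": 0, "ay": 0, "az": -2}, {"fingers": 24, "x": -33, "y": 13, "z": 0, "ax": 0, "ay": 0, "az": -2}, {"fingers": 24, "x": -34, "y": 12, "z": 0, "ax": 0, "ay": 0, "az": -2}, {"fingers": 24, "x": -34, "y": 11, "z": 0, "ax": 0, "ay": 0, "az": -2}])

```text
t: 10.0
eef_pos: [0.6219, -0.0308, 0.104]
tool_rot: [0.0, 0.695, 0.719, -0.0]
contact_force: [1.0, 1.0, -0.3]
gripper_width: 0.279
grasp_force: 0.0
```

jog_arm(rows=[{"fingers": 24, "x": -35, "y": 10, "z": 0, "ax": 0, "ay": 0, "az": -2}, {"fingers": 24, "x": -35, "y": 8, "z": 0, "ax": 0, "ay": 0, "az": -2}, {"fingers": 24, "x": -35, "y": 7, "z": 0, "ax": 0, "ay": 0, "az": 0}, {"fingers": 24, "x": 0, "y": 0, "z": 0, "ax": 0, "ay": 0, "az": 0}, {"fingers": 24, "x": 0, "y": 0, "z": 0, "ax": 0, "ay": 0, "az": 0}, {"fingers": 24, "x": 0, "y": 0, "z": 0, "ax": 0, "ay": 0, "az": 0}, {"fingers": 24, "x": 0, "y": 0, "z": 0, "ax": 0, "ay": 0, "az": 0}, {"fingers": 24, "x": 0, "y": 0, "z": 0, "ax": 0, "ay": 0, "az": 0}])

```text
t: 10.8
eef_pos: [0.6541, -0.1293, 0.1035]
tool_rot: [-0.0, 0.669, 0.743, 0.0]
contact_force: [-0.2, 0.6, -0.2]
gripper_width: 0.28
grasp_force: 0.0
```

```bash
python3 -c "
from h import *
plan((.650,-.136,.10,96.4,1),(.650,-.136,.011,96.4,3),(.608,.235,.011,96.4,1))
c=blues(); cv2.imwrite('pics/w5.png',c['pixels'][...,::-1])"
```

```text
t 10.8 p [ 0.6541 -0.1293  0.1035] yaw 96.0
x -6.3 y -4.8 z 3.5 az -0.4
x 0.0 y 0.0 z 29.7 az -0.0
x 0.0 y 0.0 z 29.7 az -0.0
x 0.0 y 0.0 z 29.7 az -0.0
x 373.4 y -0.4 z -0.0 az -0.0
[ 254  140   44   43 1491] [ 0.6445 -0.0854  0.02  ]
```

View pics/w5.png

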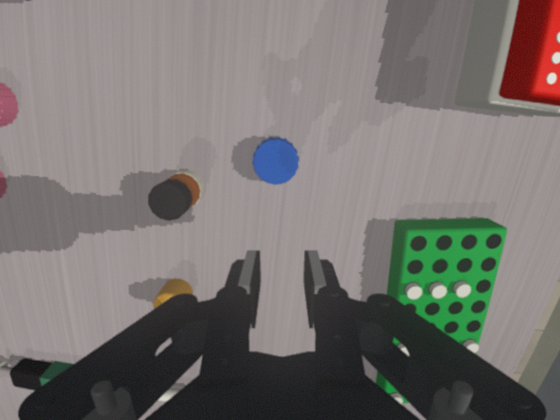

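The wrist view shows cap2 at (276,160), just ahead of the fingers. The jar at (175,195) and the green rack are well to either side.

jog_arm(rows=[{"fingers": 24, "x": -5, "y": -4, "z": 30, "ax": 0, "ay": 0, "az": -0.5}, {"fingers": 24, "x": 0, "y": 0, "z": 30, "ax": 0, "ay": 0, "az": 0}, {"fingers": 24, "x": 0, "y": 0, "z": 31, "ax": 0, "ay": 0, "az": 0}, {"fingers": 24, "x": 0, "y": 0, "z": 0, "ax": 0, "ay": 0, "az": 0}, {"fingers": 24, "x": 10, "y": 0, "z": 0, "ax": 0, "ay": 0, "az": 0}, {"fingers": 24, "x": 15, "y": 0, "z": 0, "ax": 0, "ay": 0, "az": 0}, {"fingers": 24, "x": 15, "y": 0, "z": 0, "ax": 0, "ay": 0, "az": 0}, {"fingers": 24, "x": 15, "y": 0, "z": 0, "ax": 0, "ay": 0, "az": 0}])

```text
t: 11.65
eef_pos: [0.6454, -0.0789, 0.0139]
tool_rot: [0.001, 0.666, 0.746, 0.001]
contact_force: [-0.5, -0.3, -0.2]
gripper_width: 0.284
grasp_force: 0.2
```

```bash
python3 -c "
from h import *
plan((.608,.235,.011,96.4,1)); blues()"
```

```text
t 11.65 p [ 0.6454 -0.0789  0.0139] yaw 96.5
x 316.1 y -1.5 z 2.9 az 0.1
[ 248  195   69   64 3473] [ 0.6427 -0.0542  0.02  ]
```

jog_arm(rows=[{"fingers": 24, "x": 18, "y": 0, "z": 0, "ax": 0, "ay": 0, "az": 0}, {"fingers": 24, "x": 18, "y": 0, "z": 0, "ax": 0, "ay": 0, "az": 0}, {"fingers": 24, "x": 18, "y": 0, "z": 0, "ax": 0, "ay": 0, "az": 0}, {"fingers": 24, "x": 18, "y": 0, "z": 0, "ax": 0, "ay": 0, "az": 0}, {"fingers": 24, "x": 18, "y": 0, "z": 0, "ax": 0, "ay": 0, "az": 0}, {"fingers": 24, "x": 18, "y": 0, "z": 0, "ax": 0, "ay": 0, "az": 0}, {"fingers": 24, "x": 18, "y": 0, "z": 0, "ax": 0, "ay": 0, "az": 0}, {"fingers": 24, "x": 18, "y": 0, "z": 0, "ax": 0, "ay": 0, "az": 0}])

```text
t: 12.5
eef_pos: [0.6283, 0.0632, 0.0123]
tool_rot: [-0.0, 0.666, 0.746, -0.0]
contact_force: [-0.6, -0.1, 0.3]
gripper_width: 0.28
grasp_force: 0.2
```

jog_arm(rows=[{"fingers": 24, "x": 18, "y": 0, "z": 0, "ax": 0, "ay": 0, "az": 0}, {"fingers": 24, "x": 18, "y": 0, "z": 0, "ax": 0, "ay": 0, "az": 0}, {"fingers": 24, "x": 18, "y": 0, "z": 0, "ax": 0, "ay": 0, "az": 0}, {"fingers": 24, "x": 18, "y": 0, "z": 0, "ax": 0, "ay": 0, "az": 0}, {"fingers": 24, "x": 18, "y": 0, "z": 0, "ax": 0, "ay": 0, "az": 0}, {"fingers": 24, "x": 18, "y": 0, "z": 0, "ax": 0, "ay": 0, "az": 0}, {"fingers": 24, "x": 18, "y": 0, "z": 0, "ax": 0, "ay": 0, "az": 0}, {"fingers": 24, "x": 18, "y": 0, "z": 0, "ax": 0, "ay": 0, "az": 0}])

```text
t: 13.3
eef_pos: [0.6121, 0.2063, 0.0123]
tool_rot: [-0.0, 0.666, 0.746, -0.0]
contact_force: [0.1, 0.3, -0.1]
gripper_width: 0.279
grasp_force: 0.0
```

jog_arm(rows=[{"fingers": 24, "x": 15, "y": 0, "z": 0, "ax": 0, "ay": 0, "az": 0}, {"fingers": 24, "x": 8, "y": 0, "z": 0, "ax": 0, "ay": 0, "az": 0}, {"fingers": 24, "x": 4, "y": 0, "z": 0, "ax": 0, "ay": 0, "az": 0}, {"fingers": 24, "x": 0, "y": 0, "z": 0, "ax": 0, "ay": 0, "az": 0}, {"fingers": 24, "x": -6, "y": 0, "z": -10, "ax": 0, "ay": 0, "az": 0}, {"fingers": 24, "x": 0, "y": 0, "z": -40, "ax": 0, "ay": 0, "az": 0}, {"fingers": 24, "x": 0, "y": 0, "z": -45, "ax": 0, "ay": 0, "az": 0}, {"fingers": 24, "x": 0, "y": 0, "z": -45, "ax": 0, "ay": 0, "az": 0}])

```text
t: 14.1
eef_pos: [0.6102, 0.2235, 0.1543]
tool_rot: [0.0, 0.667, 0.745, -0.0]
contact_force: [0.2, 0.3, 0.2]
gripper_width: 0.28
grasp_force: 0.0
```

jog_arm(rows=[{"fingers": 24, "x": -10, "y": 0, "z": -40, "ax": 0, "ay": 0, "az": 0}, {"fingers": 24, "x": -30, "y": 0, "z": -20, "ax": 0, "ay": 0, "az": 0}, {"fingers": 24, "x": -40, "y": 0, "z": 0, "ax": 0, "ay": 0, "az": 0}, {"fingers": 24, "x": -40, "y": 0, "z": 0, "ax": 0, "ay": 0, "az": 0}, {"fingers": 24, "x": -20, "y": 0, "z": 0, "ax": 0, "ay": 0, "az": 0}, {"fingers": 24, "x": 0, "y": 0, "z": 0, "ax": 0, "ay": 0, "az": 0}, {"fingers": 24, "x": 0, "y": 0, "z": 0, "ax": 0, "ay": 0, "az": 0}, {"fingers": 24, "x": 0, "y": 0, "z": 0, "ax": 0, "ay": 0, "az": 0}])

```text
t: 14.9
eef_pos: [0.6254, 0.088, 0.2126]
tool_rot: [-0.0, 0.666, 0.746, 0.0]
contact_force: [-0.3, 1.0, 0.7]
gripper_width: 0.282
grasp_force: 0.0
```

```bash
python3 -c "
from h import *
blues()
c=bot.read_camera('side'); cv2.imwrite('pics/s2.png',c['pixels'][...,::-1])
c=bot.read_camera('scene'); cv2.imwrite('pics/sc2.png',c['pixels'][...,::-1])"
```

```text
[155   0  38  20 573] [0.495  0.2619 0.02  ]
[ 265    6   34   40 1006] [0.6066 0.2567 0.02  ]
[ 213   15   35   37 1006] [0.5539 0.2432 0.02  ]
[ 514  123   40   31 1026] [0.9153 0.1807 0.02  ]
```

View pics/s2.png

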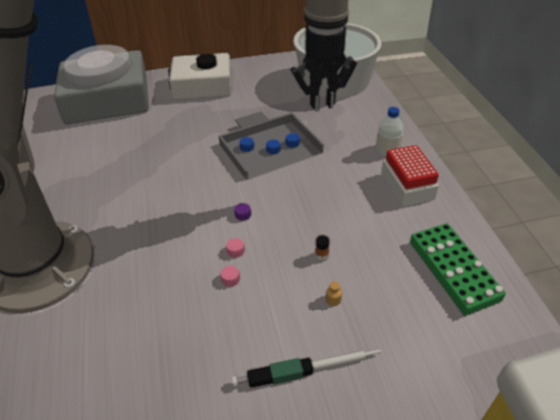

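View pics/sc2.png

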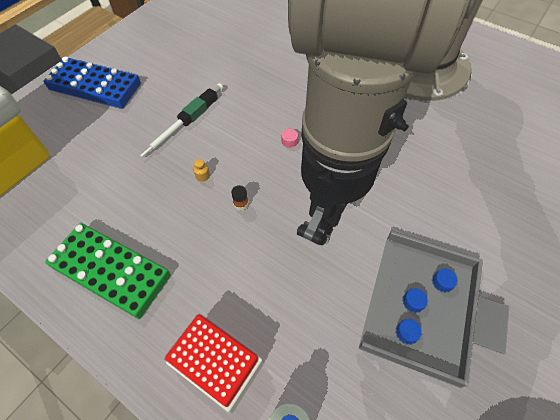

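The three caps lie on the pan floor, at (445,279), (416,299) and (409,330) in the scene view. The jar at (240,195), the weight at (201,170), the pipette and the other caps have not moved, and the gripper is clear.

```bash
python3 -c "
from station import bot
print(bot.hand_in())"
```

```text
the job is handed in; nothing more can be done
None
```

All three blue caps were swept onto the catch pan's floor, past the lip, with nothing else moved and the arm clear, and the job was handed in at about 15 s of the 61 s allowed.

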